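# Clamp the brass bookend and hold the glass block in the lamp beam

### The job

Turn the C-clamp's crank clockwise until its jaw presses firmly on the foot of the brass bookend, and leave it tight without shifting the bookend. Then pick up the glass block by its two frosted faces only, never touching its clear faces with the fingers, and hold it upright, clear of everything, in the lamp's beam about midway between lamp and bookend, so that the beam passes squarely through the middle of the clear faces. Finish while still holding it there, and leave the other things on the bench alone.

Things in the scene. Friction and masses are not known exactly. Their poses are not given: they have to be found in the camera images.
- rail: Grey fixed work base, 120 (x) x 420 (y) x 20 mm high, lying on the bench; origin at the centre of its underside. Green C-clamp on its +y end, red lamp near its -y end. The clamp frame stands up to 118 mm above the bench.
- crank (a joint): Crank of the clamp screw: vertical axis, turns clockwise seen from above as the value grows; 0 = fully open, starts anywhere from 0 to 2 rad, stop at 7.0 rad. Each turn (6.28 rad) lowers the jaw 20 mm. The jaw meets the bookend's foot at about 6.3 rad and presses firmly from about 6.6 rad on. Turning it takes about 0.1 N m, a little more once it presses; it stays where it is left.
- crank_axis (a point): Point on the crank's vertical axis, 167 mm above the bench, level with the middle of the knob.
- knob_grip (a point): Middle of the dark wooden crank knob: upright cylinder 18 mm in diameter, 42 mm tall (from 143 to 185 mm above the bench), 40 mm from the crank axis, spinning freely on its pin. The steel crank arm lies below it; nothing stands higher around it. At joint 0 it points along the rail's -x from the axis.
- jaw: Round dark steel jaw, 28 mm in diameter, on the end of the clamp screw; origin at the centre of its underside. Only goes up and down, driven by the crank.
- bookend: Brass bookend, the loose workpiece, 0.5 kg: foot 80 x 80 x 5 mm lying on the base under the jaw, upright plate 80 mm wide, 4 mm thick, reaching 90 mm above its underside, along the foot's -y edge, engraved side facing the lamp. Origin at the centre of the foot's underside.
- lamp: Red lamp 44 mm in diameter fixed on the base, its top 79 mm above its foot, foot 20 mm above the bench; origin at the centre of its foot. Its beam runs along its own +y, level, 55 mm above its foot (75 mm above the bench), right above the base's middle line, to the bookend. The beam (10 mm thick) is seen as a pale yellow rod and is not solid.
- lamp_nose (a point): Centre of the lamp's front glass, 43 mm along +y from the lamp's origin, on the beam's axis. From here to the bookend's engraved face is 170 to 210 mm.
- pad: Flat cork pad 80 x 80 x 4 mm, fixed on the bench, on which the glass block stands; origin at the centre of its underside.
- block: Glass block, 30 x 30 x 60 mm tall, about 135 g, standing upright; origin at the centre of its underside. Its +y and -y faces are frosted (opaque white): grip these, 30 mm apart. Its +x and -x faces are clear (bluish, see-through): do not touch.
- block_center (a point): Centre of the glass block, 30 mm above its underside.
- clear_a: Clear face on the block's +x side, 24 x 56 mm; origin at its middle.
- clear_b: Clear face on the block's -x side, 24 x 56 mm; origin at its middle.
- hammer: Bystander: hammer 240 mm long, lying on the bench.
- graver: Bystander: graver with a handle, 170 mm long, lying on the bench.
- polish: Bystander: jar of polish, 60 mm in diameter, 70 mm tall.
- candlestick: Bystander: brass candlestick, 70 mm wide at the foot, 90 mm tall.
- bowl: Bystander: copper bowl, 100 mm wide, 40 mm tall.
- disc: Bystander: grey stone disc with a hole, 110 mm wide, 18 mm thick.
- tin: Bystander: tin, 56 mm in diameter, 90 mm tall.

How it is judged (in metres and radians):
On the way, in this order (a step that is already met when the one before it is completed fails the run):
1. the jaw presses on the bookend's foot with more than 5 N (contact force between jaw and bookend above 5 N), for 0.3 s.
2. the glass block is lifted 20 mm off its pad by the fingers, the clamp still tight (contact force between jaw and bookend above 5 N and contact force between the fingers and block above 2 N and z of block in the frame of pad above 0.024 m), for 0.2 s.
At the end, for the whole second after the job is handed in: Jaw presses bookend over 5 N; bookend within 12 mm of its start. Fingers hold block still, off base, lamp and bookend: centre within 8 mm sideways and 12 mm in height of the beam axis, 40 to 130 mm before the lamp glass; upright and clear faces square to the beam within 0.17 rad (contact force between jaw and bookend above 5 N and contact force between the fingers and block above 2 N and x of block_center in the frame of lamp between -0.008 and 0.008 m and z of block_center in the frame of lamp between 0.043 and 0.067 m and y of block_center in the frame of lamp between 0.083 and 0.173 m and angle between the x axis of block and the y axis of lamp, either way round below 0.17 rad and angle between block's own z axis and vertical below 0.17 rad and linear speed of block below 0.02 m/s and contact force between block and rail below 0.1 N and contact force between block and lamp below 0.1 N and contact force between block and bookend below 0.1 N and distance of bookend from where it was at the start of the episode below 0.012 m); the arm keeps its last pose, push and grip.
It fails at once if fingers or arm touch a clear face of the block (contact force between any of the fingers, the arm and clear_a above 0.3 N or contact force between any of the fingers, the arm and clear_b above 0.3 N).
It fails at once if the bookend is shifted by more than 20 mm (distance of bookend from where it was at the start of the episode above 0.02 m).
It fails at once if a bystander is moved by more than 30 mm (distance of any of hammer, graver, polish, candlestick, bowl, disc, tin from where it was at the start of the episode above 0.03 m).
It also fails if it takes over 67 s, if anything falls off the work surface, if the arm or the gripper's body presses on something with over 40 N, if the wrist force passes 120 N, or if a joint passes its speed limit or range.

### The arm

A 6-joint arm with a two-finger parallel gripper is mounted at the origin on the work surface. World frame = base frame: x ahead of the robot, y to its left, z up, the work surface at z = 0. Lengths are in m, angles in degrees, forces in N, time in s.
With the tool pointing down it reaches from about 0.25 to 0.725 m from the base axis. Payload 9.7 kg.
Tool frame: the origin (TCP) lies at the very end of the fingers, on their centre line; the grasp point (between the pads) lies 19 mm behind it; z points along the fingers, y is the line along which they close (so a half turn about z gives the same grasp; the last joint's range is limited). The gripper opens to 85 mm and grips with 20 to 120 N. Pads are 22 mm wide; open, the fingers measure 114 mm over their backs; the gripper's body (76 mm by 85 mm) begins 54 mm behind the grasp point. The pads swing forward as they close: fully open they stand 13 mm farther back than shut.
Start: joints at [76.261, 4.979, 10.078, 95.1, 0, 90], TCP at [0.131, 0.534, 0.231] pointing down, gripper open.
Joint ranges: [-179.16, 179.16], [-48.56, 103.87], [-65.8, 70.77], [-126.05, 130.52], [-82.76, 87.17], [-180, 180]. Speed limits (degrees/s): [127.2, 127.2, 147.25, 180, 180, 180].

### API

Orientations are given as [roll, pitch, yaw] about the fixed x, y, z axes, in that order (R = Rz(yaw) Ry(pitch) Rx(roll)).
In Python, from workcell import telemetry, optics, workorder gives the robot as it stands.
- The arm moves only by the shell command python3 -m handwheel 'ROWS' [FORCE]. ROWS is JSON, a list of rows, each an object of numbers: "tx", "ty", "tz": the shift along the tool's x, y, z in m; "ax", "ay", "az": the turn, a rotation vector about the tool's x, y, z in degrees; "jaw": the gripper command: -1 is shut, 1 is fully open, values between are in proportion. A call has exactly 10 rows; each row shifts and turns the commanded pose from where the row before left it, along the tool's axes as they then stand; what a row does not reach is not made up. A row lasts 1/8 s, in which the tool goes at most 62.5 mm and 10.7 degrees, less where a joint would pass 70% of its speed; a pose out of reach is approached as far as the arm can. A call is refused whole if a number of a shift passes 0.0625 or a number of a turn 10.7, either way. A call with a gripper value outside its range is refused whole. The fingers move at their own pace and stop on an object; FORCE is the grip in N (left out, the last holds). Time passes only in rows, so rows that do not move let the fingers close, or fill a call up. It gives the time, the measured TCP pose, the force, the opening and the grip force at its end, in the units of the state.
- telemetry.get_obs(): the state, without advancing time (a new reading comes with each control period).
- optics.camera(name): name is "scene" or "top" or "wrist"; returns a dict with "color" (420x560x3 uint8, red, green, blue), "K" (3x3 intrinsics, pixels), "extrinsics" (4x4, takes a point from camera to world coordinates); the wrist camera has in their place "mount" (4x4, takes a point from camera to tool coordinates, whose origin is the TCP and whose axes are the flange's). Camera axes: x right, y down, z forward; pixel columns grow to the right and rows downward; lengths in m; the calibration is good to about 2 mm. The wrist camera is an equidistant fisheye: a pixel r from the principal point sees the ray r / f radians off the axis. A picture is of the moment at which its call begins: read the wrist's pose just before it. There is no depth.
- workorder.job_done(): hands the job in; it is judged then, once.
The state is a dict: "time": time; "q": joint angles; "qd": joint speeds; "joint_efforts": joint torques, N m; "ee_pos": TCP position; "tcp_rot": TCP orientation; "wrist_force": force on the tool from outside, world axes, zero at the start; "torque": the same for the moment, N m; "opening": finger opening in m; "grasp_force": force on a finger pad.
Only numpy, scipy, OpenCV 4.12 (cv2) and the standard library are available. Lean on these libraries where they do the work, as an engineer would, in place of code of your own. Each camera call takes 0.05 s, during which the arm holds its last target. There are 200 camera calls.

## Working session

There is one attempt and no reset: what is moved stays moved. The work goes in short steps, Python scripts to look and compute and a shell command to move; the robot and the scene stay as the last step left them, time stands still between calls to the robot, and variables do not carry over. Pictures are saved under pics/ and viewed, at most 10 in all, crops included, and the job is handed in when it is done.

```bash
mkdir -p pics
python3 - <<'E'
from workcell import telemetry, optics
import cv2,numpy as np,pickle
print(telemetry.get_obs())
for n in ["scene","top","wrist"]:
    c=optics.camera(n); pickle.dump(c,open(f"{n}.pkl","wb"))
    cv2.imwrite(f"pics/{n}0.png",c["color"][:,:,::-1])
    print(n,c["K"],c.get("extrinsics",c.get("mount")))
E
```

```text
{'time': 0.0, 'q': array([7.62597466e+01, 5.01200046e+00, 1.00320952e+01, 9.50987395e+01,
       2.64722813e-04, 9.00009372e+01]), 'qd': array([ 0.01554492,  0.03737837,  0.08233494, -0.00216333,  0.02026554,
       -0.02326658]), 'joint_efforts': array([ 5.94801513e-04, -5.20389783e+01,  4.64797497e+01,  1.65480649e-02,
        2.34681502e-04,  1.30988332e-05]), 'ee_pos': array([0.13057891, 0.53403095, 0.2305533 ]), 'tcp_rot': array([-1.79921355e+02, -2.63436149e-04,  1.66258809e+02]), 'wrist_force': array([-0.02938159,  0.01976054,  0.53439697]), 'torque': array([-0.04350858,  0.01511362, -0.00361052]), 'grasp_force': 0.0, 'opening': 0.08538445280935315}
scene [[469.71955556   0.         283.07231715]
 [  0.         469.71955556 202.2294487 ]
 [  0.           0.           1.        ]] [[-0.11899261  0.77382318 -0.62212414  1.29524407]
 [ 0.99276067  0.08241365 -0.08737419  0.02526609]
 [-0.01634065 -0.62801726 -0.77802783  1.07680682]
 [ 0.          0.          0.          1.        ]]
top [[392.87404457   0.         280.7886047 ]
 [  0.         392.87404457 212.78998602]
 [  0.           0.           1.        ]] [[-0.02608533 -0.9944101   0.10231375  0.39981789]
 [-0.99962256  0.02682981  0.00590683 -0.10188762]
 [-0.00861887 -0.10212105 -0.99473464  1.28721134]
 [ 0.          0.          0.          1.        ]]
wrist [[325.1922621    0.         277.28072693]
 [  0.         325.1922621  215.51212101]
 [  0.           0.           1.        ]] [[ 7.96575120e-04 -9.59735254e-01 -2.80904980e-01  7.27211364e-02]
 [ 9.99999658e-01  7.02221669e-04  4.36546037e-04 -7.34018777e-04]
 [-2.21711057e-04 -2.80905232e-01  9.59735485e-01 -1.42766594e-01]
 [ 0.00000000e+00  0.00000000e+00  0.00000000e+00  1.00000000e+00]]
```

View pics/top0.png

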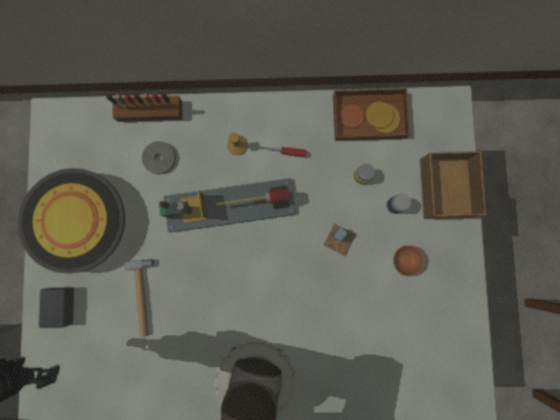

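View pics/scene0.png

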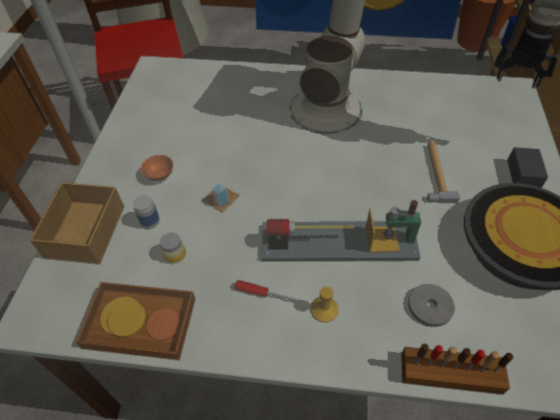

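Run:
```python
import cv2,pickle,numpy as np
t=pickle.load(open("top.pkl","rb"))["color"][:,:,::-1];s=pickle.load(open("scene.pkl","rb"))["color"][:,:,::-1]
f=lambda im,u,v,w,h,k:cv2.resize(im[v:v+h,u:u+w],None,fx=k,fy=k,interpolation=cv2.INTER_CUBIC)
a=f(t,155,172,150,65,5);b=f(s,255,190,175,80,5)[:, :800];
a=np.hstack([a,np.zeros((a.shape[0],50,3),np.uint8)]);b=cv2.resize(b,(800,275))[:]if 0 else b
out=np.vstack([a,f(s,258,198,160,55,5)[:275]])
cv2.imwrite("pics/c1.png",out)
c=np.hstack([f(t,315,215,50,50,8),f(s,195,170,50,50,8)])
cv2.imwrite("pics/c2.png",c); print(out.shape)
```

```text
(600, 800, 3)
```

View pics/c1.png

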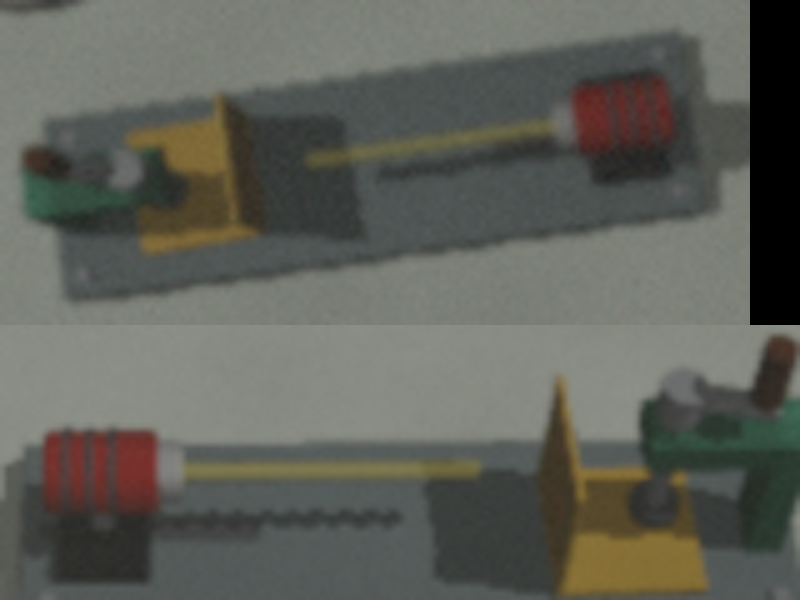

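View pics/c2.png

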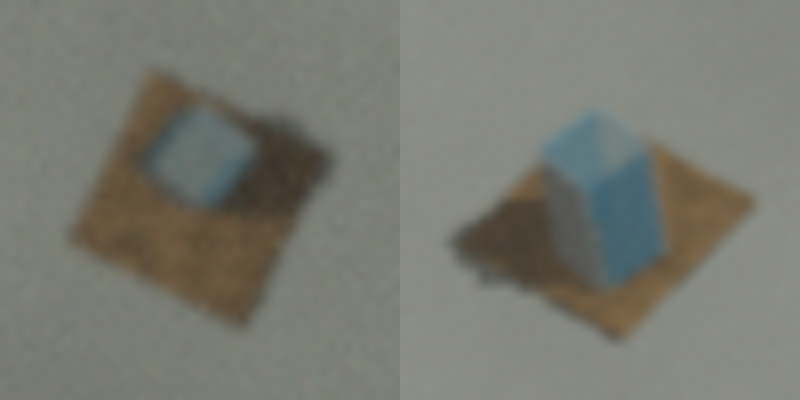

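```bash
cat > h.py <<'E'
import numpy as np,pickle,cv2
from scipy.spatial.transform import Rotation as Ro
C={n:pickle.load(open(f"{n}.pkl","rb")) for n in("top","scene")}
def ray(n,uv):
    c=C[n];E=c["extrinsics"];d=E[:3,:3]@np.linalg.inv(c["K"])@[*uv,1];return E[:3,3],d/np.linalg.norm(d)
def atz(n,uv,z):
    o,d=ray(n,uv);return o+d*(z-o[2])/d[2]
def tri(*a):
    A=0;b=0
    for n,uv in a:
        o,d=ray(n,uv);P=np.eye(3)-np.outer(d,d);A=A+P;b=b+P@o
    return np.linalg.solve(A,b)
def wray(c,pos,rpy,uv):  # wrist fisheye ray in world
    R=Ro.from_euler("xyz",rpy,degrees=True).as_matrix();M=c["mount"];K=c["K"]
    p=np.array([(uv[0]-K[0,2])/K[0,0],(uv[1]-K[1,2])/K[1,1]]);r=np.linalg.norm(p)
    d=np.array([*(p/max(r,1e-9)*np.sin(r)),np.cos(r)])
    return pos+R@M[:3,3],R@M[:3,:3]@d
def watz(c,pos,rpy,uv,z):
    o,d=wray(c,pos,rpy,uv);return o+d*(z-o[2])/d[2]
E
python3 - <<'E'
from h import *
np.set_printoptions(precision=4,suppress=True)
t1=lambda x,y:(155+x/5,172+y/5); s1=lambda x,y:(258+x/5,198+(y-325)/5)
t2=lambda x,y:(315+x/8,215+y/8); s2=lambda x,y:(195+(x-400)/8,170+y/8)
L=np.array([[60,210],[60,-210],[-60,-210],[-60,210]])/1e3
W=np.array([atz("top",t1(*p),.02)[:2] for p in[(45,120),(697,35),(717,210),(70,300)]])
cL=L.mean(0);cW=W.mean(0);H=(L-cL).T@(W-cW);th=np.arctan2(H[0,1]-H[1,0],H[0,0]+H[1,1])
R=np.array([[np.cos(th),-np.sin(th)],[np.sin(th),np.cos(th)]])
print("rail",cW,np.degrees(th),"res",(L@R.T+cW-W))
inr=lambda p:R.T@(np.array(p[:2])-cW)
for nm,a,b,z in[("knobtop",t1(40,158),s1(780,343),.185),("hub",t1(125,167),s1(685,385),.145)]:
    p=tri(("top",a),("scene",b));print(nm,p,inr(p),atz("top",a,z),atz("scene",b,z))
for nm,a in[("lampbeam end",t1(555,128)),("beam far",t1(310,160))]:
    print(nm,inr(atz("top",a,.075)))
print("beam scene",inr(atz("scene",s1(185,470),.075)),inr(atz("scene",s1(480,468),.075)))
for p in[(205,100),(145,155),(210,210),(255,150)]:print("bt",atz("top",t2(*p),.064))
for p in[(592,110),(540,155),(598,185),(650,150)]:print("bs",atz("scene",s2(*p),.064))
for p in[(610,290),(668,245),(560,260)]:print("bsb",atz("scene",s2(*p),.004))
E
```

```text
rail [0.5594 0.0653] 6.193876372330662 res [[ 0.0009 -0.0049]
 [ 0.0017  0.0047]
 [-0.0022  0.0013]
 [-0.0004 -0.0011]]
knobtop [0.5481 0.2391 0.1863] [0.0075 0.174 ] [0.5484 0.2377 0.185 ] [0.5465 0.2411 0.185 ]
hub [0.5468 0.2008 0.1465] [0.0021 0.1361] [0.5471 0.2    0.145 ] [0.5453 0.2023 0.145 ]
lampbeam end [ 0.0014 -0.116 ]
beam far [0.002  0.0379]
beam scene [ 0.0024 -0.1123] [0.0012 0.0424]
bt [ 0.4746 -0.2797  0.064 ]
bt [ 0.4538 -0.2555  0.064 ]
bt [ 0.4318 -0.2798  0.064 ]
bt [ 0.4546 -0.2983  0.064 ]
bs [ 0.4372 -0.2795  0.064 ]
bs [ 0.46   -0.2936  0.064 ]
bs [ 0.4715 -0.2702  0.064 ]
bs [ 0.4536 -0.2551  0.064 ]
bsb [ 0.4716 -0.2732  0.004 ]
bsb [ 0.4484 -0.2561  0.004 ]
bsb [ 0.4596 -0.2944  0.004 ]
```

```bash
python3 -m handwheel '[{"tx":-0.047,"ty":-0.019,"jaw":1},{"tx":-0.047,"ty":-0.019,"jaw":1},{"tx":-0.047,"ty":-0.019,"jaw":1},{"tx":-0.047,"ty":-0.019,"jaw":1},{"tx":-0.047,"ty":-0.019,"jaw":1},{"tx":-0.047,"ty":-0.019,"jaw":1},{"tx":-0.047,"ty":-0.019,"jaw":1},{"tx":-0.047,"ty":-0.019,"jaw":1},{"tx":-0.047,"ty":-0.019,"jaw":1},{"tx":-0.047,"ty":-0.019,"jaw":1}]' 20
python3 -m handwheel '[{"az":10,"jaw":1},{"az":10,"jaw":1},{"az":10,"jaw":1},{"az":10,"jaw":1},{"az":10,"jaw":1},{"az":10,"jaw":1},{"az":10,"jaw":1},{"jaw":1},{"jaw":1},{"jaw":1}]'
python3 - <<'E'
from workcell import telemetry, optics
import pickle,cv2
o=telemetry.get_obs();c=optics.camera("wrist");pickle.dump((o,c),open("w1.pkl","wb"))
cv2.imwrite("pics/w1.png",cv2.resize(c["color"][:,:,::-1],(784,588),interpolation=cv2.INTER_CUBIC)); print(o["ee_pos"],o["tcp_rot"],o["time"])
E
```

```text
[0.13057098 0.53409979 0.23072789] [-1.79939361e+02 -6.85030599e-04  1.66262702e+02] 0.15$[0]: bad value
$[0]: bad value
```

View pics/w1.png

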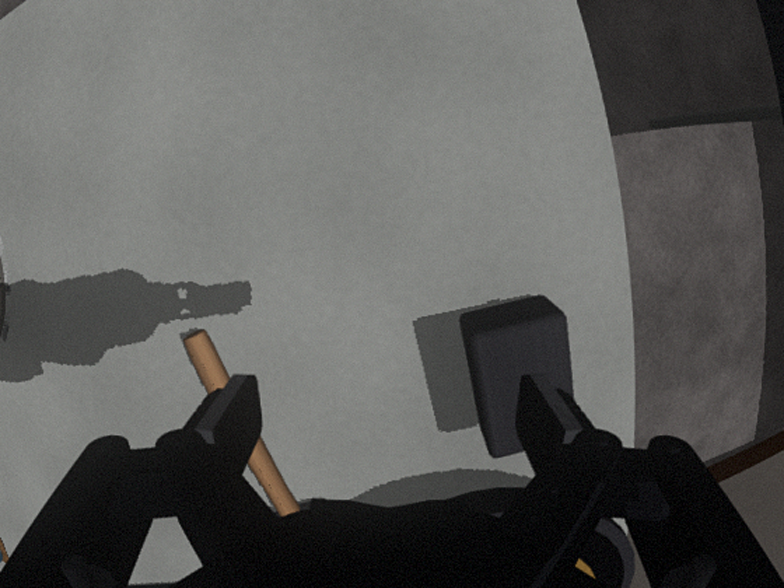

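The call was refused and the arm did not move: the picture shows only the hammer handle at (230,430) and a dark box at (520,380). I'll retry with all the keys in each row.

```bash
python3 -m handwheel '[{"tx":-0.047,"ty":-0.019,"tz":0,"ax":0,"ay":0,"az":0,"jaw":1},{"tx":-0.047,"ty":-0.019,"tz":0,"ax":0,"ay":0,"az":0,"jaw":1},{"tx":-0.047,"ty":-0.019,"tz":0,"ax":0,"ay":0,"az":0,"jaw":1},{"tx":-0.047,"ty":-0.019,"tz":0,"ax":0,"ay":0,"az":0,"jaw":1},{"tx":-0.047,"ty":-0.019,"tz":0,"ax":0,"ay":0,"az":0,"jaw":1},{"tx":-0.047,"ty":-0.019,"tz":0,"ax":0,"ay":0,"az":0,"jaw":1},{"tx":-0.047,"ty":-0.019,"tz":0,"ax":0,"ay":0,"az":0,"jaw":1},{"tx":-0.047,"ty":-0.019,"tz":0,"ax":0,"ay":0,"az":0,"jaw":1},{"tx":-0.047,"ty":-0.019,"tz":0,"ax":0,"ay":0,"az":0,"jaw":1},{"tx":-0.047,"ty":-0.019,"tz":0,"ax":0,"ay":0,"az":0,"jaw":1}]' 20
```

```text
time: 1.45
ee_pos: [0.5433, 0.2369, 0.2311]
tcp_rot: [180.0, -0.0, 166.3]
wrist_force: [0.8, 0.6, 0.9]
opening: 0.0856
grasp_force: 0.0
```

Now turn 70°, then look.

```bash
python3 -m handwheel '[{"tx":0,"ty":0,"tz":0,"ax":0,"ay":0,"az":10,"jaw":1},{"tx":0,"ty":0,"tz":0,"ax":0,"ay":0,"az":10,"jaw":1},{"tx":0,"ty":0,"tz":0,"ax":0,"ay":0,"az":10,"jaw":1},{"tx":0,"ty":0,"tz":0,"ax":0,"ay":0,"az":10,"jaw":1},{"tx":0,"ty":0,"tz":0,"ax":0,"ay":0,"az":10,"jaw":1},{"tx":0,"ty":0,"tz":0,"ax":0,"ay":0,"az":10,"jaw":1},{"tx":0,"ty":0,"tz":0,"ax":0,"ay":0,"az":10,"jaw":1},{"tx":0,"ty":0,"tz":0,"ax":0,"ay":0,"az":0,"jaw":1},{"tx":0,"ty":0,"tz":0,"ax":0,"ay":0,"az":0,"jaw":1},{"tx":0,"ty":0,"tz":0,"ax":0,"ay":0,"az":0,"jaw":1}]'
python3 - <<'E'
from workcell import telemetry, optics
import pickle,cv2
o=telemetry.get_obs();c=optics.camera("wrist");pickle.dump((o,c),open("w2.pkl","wb"))
cv2.imwrite("pics/w2.png",cv2.resize(c["color"][:,:,::-1],(784,588),interpolation=cv2.INTER_CUBIC)); print(o["ee_pos"],o["tcp_rot"],o["time"])
E
```

```text
time: 2.7
ee_pos: [0.5421, 0.2381, 0.2312]
tcp_rot: [-180.0, 0.0, 96.4]
wrist_force: [0.0, -0.9, -1.1]
opening: 0.086
grasp_force: 0.0
[0.54205103 0.23807786 0.23122601] [-1.79994981e+02  7.54887063e-04  9.63869120e+01] 2.7
```

View pics/w2.png

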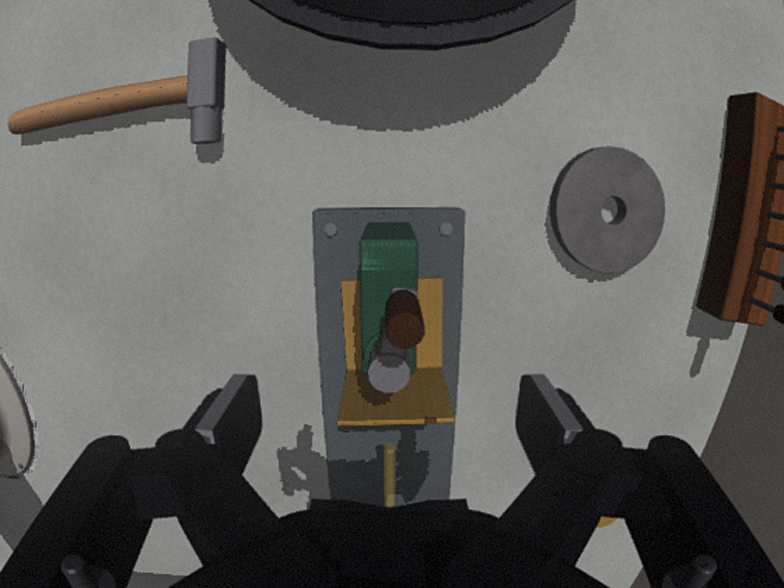

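Clear view: knob top at (406,328), hub top at (389,373), rail corners at (313,209)/(465,209), beam around (390,470).

Run:
```python
from h import *
np.set_printoptions(precision=4,suppress=True)
o,c=pickle.load(open("w2.pkl","rb"));R=Ro.from_euler("xyz",o["tcp_rot"],degrees=True).as_matrix()
for n,p,z in[("knobtop",(406,329),.185),("knobbase",(402,300),.143),("hub",(389,373),.1465),("hub.14",(389,373),.14),("railL",(313,209),.02),("railR",(465,209),.02),("edgeL",(323,400),.02),("edgeR",(459,400),.02),("beam1",(390,448),.075),("beam2",(390,500),.075)]:
    w=watz(c,o["ee_pos"],o["tcp_rot"],np.array(p)/1.4,z);print(n,w,"tool",R.T@(w-o["ee_pos"]))
```

```text
knobtop [0.5481 0.2421 0.185 ] tool [0.0034 0.0064 0.0462]
knobbase [0.5474 0.2433 0.143 ] tool [0.0046 0.0059 0.0882]
hub [0.5451 0.2019 0.1465] tool [-0.0363 -0.001   0.0847]
hub.14 [0.5455 0.1989 0.14  ] tool [-0.0393 -0.0009  0.0912]
railL [0.4774 0.2742 0.02  ] tool [ 0.0431 -0.0602  0.2112]
railR [0.5954 0.2875 0.02  ] tool [0.0432 0.0586 0.2112]
edgeL [0.497  0.1091 0.02  ] tool [-0.1232 -0.0591  0.2112]
edgeR [0.6168 0.1225 0.02  ] tool [-0.1232  0.0615  0.2112]
beam1 [0.5573 0.1029 0.075 ] tool [-0.136   0.0001  0.1562]
beam2 [0.5635 0.0481 0.075 ] tool [-0.1912  0.0002  0.1562]
```

```bash
python3 -m handwheel '[{"tx":0.0035,"ty":0.0065,"tz":0,"ax":0,"ay":0,"az":0,"jaw":1},{"tx":0,"ty":0,"tz":0.04,"ax":0,"ay":0,"az":0,"jaw":1},{"tx":0,"ty":0,"tz":0.041,"ax":0,"ay":0,"az":0,"jaw":1},{"tx":0,"ty":0,"tz":0,"ax":0,"ay":0,"az":0,"jaw":-1},{"tx":0,"ty":0,"tz":0,"ax":0,"ay":0,"az":0,"jaw":-1},{"tx":0,"ty":0,"tz":0,"ax":0,"ay":0,"az":0,"jaw":-1},{"tx":0,"ty":0,"tz":0,"ax":0,"ay":0,"az":0,"jaw":-1},{"tx":0,"ty":0,"tz":0,"ax":0,"ay":0,"az":0,"jaw":-1},{"tx":0,"ty":0,"tz":0,"ax":0,"ay":0,"az":0,"jaw":-1},{"tx":0,"ty":0,"tz":0,"ax":0,"ay":0,"az":0,"jaw":-1}]' 25
```

```text
time: 4.0
ee_pos: [0.5487, 0.2426, 0.1519]
tcp_rot: [179.9, -0.1, 96.3]
wrist_force: [1.1, 0.6, 6.5]
opening: 0.0175
grasp_force: 26.4
```

```bash
python3 -c "
import numpy as np
a=np.radians(9.2+9.7*np.arange(31));p=.04*np.c_[np.cos(a),np.sin(a)]
print(np.round(np.diff(p,axis=0),4).tolist())"
```

```text
[[-0.0016, 0.0066], [-0.0027, 0.0062], [-0.0037, 0.0056], [-0.0046, 0.0049], [-0.0054, 0.0041], [-0.006, 0.0031], [-0.0064, 0.0021], [-0.0067, 0.0009], [-0.0068, -0.0002], [-0.0066, -0.0013], [-0.0063, -0.0024], [-0.0058, -0.0035], [-0.0051, -0.0044], [-0.0043, -0.0052], [-0.0034, -0.0058], [-0.0024, -0.0063], [-0.0013, -0.0066], [-0.0001, -0.0068], [0.001, -0.0067], [0.0021, -0.0064], [0.0032, -0.006], [0.0041, -0.0053], [0.005, -0.0046], [0.0057, -0.0037], [0.0062, -0.0027], [0.0066, -0.0016], [0.0067, -0.0004], [0.0067, 0.0007], [0.0065, 0.0018], [0.0061, 0.0029]]
```

```bash
python3 -m handwheel '[{"tx":-0.0016,"ty":0.0066,"tz":0,"ax":0,"ay":0,"az":0,"jaw":-1},{"tx":-0.0027,"ty":0.0062,"tz":0,"ax":0,"ay":0,"az":0,"jaw":-1},{"tx":-0.0037,"ty":0.0056,"tz":0,"ax":0,"ay":0,"az":0,"jaw":-1},{"tx":-0.0046,"ty":0.0049,"tz":0,"ax":0,"ay":0,"az":0,"jaw":-1},{"tx":-0.0054,"ty":0.0041,"tz":0,"ax":0,"ay":0,"az":0,"jaw":-1},{"tx":-0.006,"ty":0.0031,"tz":0,"ax":0,"ay":0,"az":0,"jaw":-1},{"tx":-0.0064,"ty":0.0021,"tz":0,"ax":0,"ay":0,"az":0,"jaw":-1},{"tx":-0.0067,"ty":0.0009,"tz":0,"ax":0,"ay":0,"az":0,"jaw":-1},{"tx":-0.0068,"ty":-0.0002,"tz":0,"ax":0,"ay":0,"az":0,"jaw":-1},{"tx":-0.0066,"ty":-0.0013,"tz":0,"ax":0,"ay":0,"az":0,"jaw":-1}]'
```

```text
time: 5.25
ee_pos: [0.5857, 0.1961, 0.1519]
tcp_rot: [179.9, -0.1, 96.3]
wrist_force: [-1.5, 3.4, 6.6]
opening: 0.0173
grasp_force: 26.7
```

```bash
python3 -m handwheel '[{"tx":-0.0063,"ty":-0.0024,"tz":0,"ax":0,"ay":0,"az":0,"jaw":-1},{"tx":-0.0058,"ty":-0.0035,"tz":0,"ax":0,"ay":0,"az":0,"jaw":-1},{"tx":-0.0051,"ty":-0.0044,"tz":0,"ax":0,"ay":0,"az":0,"jaw":-1},{"tx":-0.0043,"ty":-0.0052,"tz":0,"ax":0,"ay":0,"az":0,"jaw":-1},{"tx":-0.0034,"ty":-0.0058,"tz":0,"ax":0,"ay":0,"az":0,"jaw":-1},{"tx":-0.0024,"ty":-0.0063,"tz":0,"ax":0,"ay":0,"az":0,"jaw":-1},{"tx":-0.0013,"ty":-0.0066,"tz":0,"ax":0,"ay":0,"az":0,"jaw":-1},{"tx":-0.0001,"ty":-0.0068,"tz":0,"ax":0,"ay":0,"az":0,"jaw":-1},{"tx":0.001,"ty":-0.0067,"tz":0,"ax":0,"ay":0,"az":0,"jaw":-1},{"tx":0.0021,"ty":-0.0064,"tz":0,"ax":0,"ay":0,"az":0,"jaw":-1}]'
python3 -m handwheel '[{"tx":0.0032,"ty":-0.006,"tz":0,"ax":0,"ay":0,"az":0,"jaw":-1},{"tx":0.0041,"ty":-0.0053,"tz":0,"ax":0,"ay":0,"az":0,"jaw":-1},{"tx":0.005,"ty":-0.0046,"tz":0,"ax":0,"ay":0,"az":0,"jaw":-1},{"tx":0.0057,"ty":-0.0037,"tz":0,"ax":0,"ay":0,"az":0,"jaw":-1},{"tx":0.0062,"ty":-0.0027,"tz":0,"ax":0,"ay":0,"az":0,"jaw":-1},{"tx":0.0066,"ty":-0.0016,"tz":0,"ax":0,"ay":0,"az":0,"jaw":-1},{"tx":0.0067,"ty":-0.0004,"tz":0,"ax":0,"ay":0,"az":0,"jaw":-1},{"tx":0,"ty":0,"tz":0,"ax":0,"ay":0,"az":0,"jaw":-1},{"tx":0,"ty":0,"tz":0,"ax":0,"ay":0,"az":0,"jaw":-1},{"tx":0,"ty":0,"tz":0,"ax":0,"ay":0,"az":0,"jaw":-1}]'
```

```text
time: 6.5
ee_pos: [0.5354, 0.164, 0.1519]
tcp_rot: [179.8, 0.0, 96.2]
wrist_force: [1.9, -0.4, 4.9]
opening: 0.017
grasp_force: 26.5
time: 7.75
ee_pos: [0.5062, 0.1991, 0.1519]
tcp_rot: [179.9, -0.1, 96.3]
wrist_force: [-3.2, 0.8, 8.3]
opening: 0.0174
grasp_force: 26.7
```

```bash
python3 -m handwheel '[{"tx":0.0067,"ty":0.0007,"tz":0,"ax":0,"ay":0,"az":0,"jaw":-1},{"tx":0.0065,"ty":0.0018,"tz":0,"ax":0,"ay":0,"az":0,"jaw":-1},{"tx":0.0061,"ty":0.0029,"tz":0,"ax":0,"ay":0,"az":0,"jaw":-1},{"tx":0,"ty":0,"tz":0,"ax":0,"ay":0,"az":0,"jaw":-1},{"tx":0,"ty":0,"tz":0,"ax":0,"ay":0,"az":0,"jaw":-1},{"tx":0,"ty":0,"tz":0,"ax":0,"ay":0,"az":0,"jaw":-1},{"tx":0,"ty":0,"tz":0,"ax":0,"ay":0,"az":0,"jaw":-1},{"tx":0,"ty":0,"tz":0,"ax":0,"ay":0,"az":0,"jaw":-1},{"tx":0,"ty":0,"tz":0,"ax":0,"ay":0,"az":0,"jaw":-1},{"tx":0,"ty":0,"tz":0,"ax":0,"ay":0,"az":0,"jaw":-1}]'
python3 - <<'E'
import numpy as np
# circle fit through gripped points
P=np.array([[.5487,.2426],[.5857,.1961],[.5354,.164],[.5062,.1991]])
A=np.c_[2*P,np.ones(4)];s=np.linalg.lstsq(A,(P**2).sum(1),rcond=None)[0];print(s[:2],np.sqrt(s[2]+s[:2]@s[:2]))
from workcell import telemetry
p=telemetry.get_obs()["ee_pos"][:2]-s[:2];a=np.radians(96.3)
# tool x=(cos a,sin a), tool y=(sin a,-cos a)
ph=np.arctan2(p@[np.sin(a),-np.cos(a)],p@[np.cos(a),np.sin(a)]);print(np.linalg.norm(p),ph%(2*np.pi)+np.pi/2)
E
```

```text
time: 9.0
ee_pos: [0.5086, 0.2168, 0.1518]
tcp_rot: [-180.0, 0.2, 96.2]
wrist_force: [-8.4, -11.9, 11.9]
opening: 0.0169
grasp_force: 27.3
[0.54614007 0.20260658] 0.04008326632851521
0.0401094010010674 6.755659580601502
```

```bash
python3 -m handwheel '[{"tx":0,"ty":0,"tz":0,"ax":0,"ay":0,"az":0,"jaw":1},{"tx":0,"ty":0,"tz":0,"ax":0,"ay":0,"az":0,"jaw":1},{"tx":0,"ty":0,"tz":0,"ax":0,"ay":0,"az":0,"jaw":1},{"tx":0,"ty":0,"tz":0,"ax":0,"ay":0,"az":0,"jaw":1},{"tx":0,"ty":0,"tz":0,"ax":0,"ay":0,"az":0,"jaw":1},{"tx":0,"ty":0,"tz":0,"ax":0,"ay":0,"az":0,"jaw":1},{"tx":0,"ty":0,"tz":-0.03,"ax":0,"ay":0,"az":0,"jaw":1},{"tx":0,"ty":0,"tz":-0.04,"ax":0,"ay":0,"az":0,"jaw":1},{"tx":-0.05,"ty":0,"tz":0,"ax":0,"ay":0,"az":0,"jaw":1},{"tx":-0.05,"ty":0,"tz":0,"ax":0,"ay":0,"az":0,"jaw":1}]'
python3 - <<'E'
from workcell import telemetry
import numpy as np
o=telemetry.get_obs();a=np.radians(o["tcp_rot"][2]);d=np.array([.4545,-.2765])-o["ee_pos"][:2]
print(d,d@[np.cos(a),np.sin(a)],d@[np.sin(a),-np.cos(a)])
E
```

```text
time: 10.25
ee_pos: [0.5206, 0.1185, 0.2207]
tcp_rot: [179.9, -0.0, 96.4]
wrist_force: [-0.1, -0.5, 0.4]
opening: 0.0854
grasp_force: 0.0
[-0.06613356 -0.39500064] -0.3852567103677519 -0.1094368209595764
```

```bash
python3 -m handwheel '[{"tx":-0.048,"ty":-0.0137,"tz":0,"ax":0,"ay":0,"az":0,"jaw":1},{"tx":-0.048,"ty":-0.0137,"tz":0,"ax":0,"ay":0,"az":0,"jaw":1},{"tx":-0.048,"ty":-0.0137,"tz":0,"ax":0,"ay":0,"az":0,"jaw":1},{"tx":-0.048,"ty":-0.0137,"tz":0,"ax":0,"ay":0,"az":0,"jaw":1},{"tx":-0.048,"ty":-0.0137,"tz":0,"ax":0,"ay":0,"az":0,"jaw":1},{"tx":-0.048,"ty":-0.0137,"tz":0,"ax":0,"ay":0,"az":0,"jaw":1},{"tx":-0.048,"ty":-0.0137,"tz":0,"ax":0,"ay":0,"az":0,"jaw":1},{"tx":-0.048,"ty":-0.0137,"tz":0,"ax":0,"ay":0,"az":0,"jaw":1},{"tx":0,"ty":0,"tz":0,"ax":0,"ay":0,"az":10,"jaw":1},{"tx":0,"ty":0,"tz":0,"ax":0,"ay":0,"az":10,"jaw":1}]'
python3 -m handwheel '[{"tx":0,"ty":0,"tz":0,"ax":0,"ay":0,"az":10,"jaw":1},{"tx":0,"ty":0,"tz":0,"ax":0,"ay":0,"az":9,"jaw":1},{"tx":0,"ty":0,"tz":0.02,"ax":0,"ay":0,"az":0,"jaw":1},{"tx":0,"ty":0,"tz":0.02,"ax":0,"ay":0,"az":0,"jaw":1},{"tx":0,"ty":0,"tz":0.02,"ax":0,"ay":0,"az":0,"jaw":1},{"tx":0,"ty":0,"tz":0,"ax":0,"ay":0,"az":0,"jaw":1},{"tx":0,"ty":0,"tz":0,"ax":0,"ay":0,"az":0,"jaw":1},{"tx":0,"ty":0,"tz":0,"ax":0,"ay":0,"az":0,"jaw":1},{"tx":0,"ty":0,"tz":0,"ax":0,"ay":0,"az":0,"jaw":1},{"tx":0,"ty":0,"tz":0,"ax":0,"ay":0,"az":0,"jaw":1}]'
python3 - <<'E'
from workcell import telemetry, optics
import pickle,cv2
o=telemetry.get_obs();c=optics.camera("wrist");pickle.dump((o,c),open("w3.pkl","wb"))
cv2.imwrite("pics/w3.png",cv2.resize(c["color"][:,:,::-1],(784,588),interpolation=cv2.INTER_CUBIC)); print(o["ee_pos"],o["tcp_rot"],o["time"])
E
```

```text
time: 11.5
ee_pos: [0.453, -0.2753, 0.2201]
tcp_rot: [-180.0, -0.0, 75.8]
wrist_force: [0.4, -0.1, 0.2]
opening: 0.0852
grasp_force: 0.0
time: 12.75
ee_pos: [0.4534, -0.2745, 0.1606]
tcp_rot: [180.0, 0.0, 57.3]
wrist_force: [1.0, 1.4, 0.2]
opening: 0.0854
grasp_force: 0.0
[ 0.45338359 -0.27452603  0.16056941] [1.79978927e+02 7.47626907e-04 5.72593807e+01] 12.75
```

View pics/w3.png

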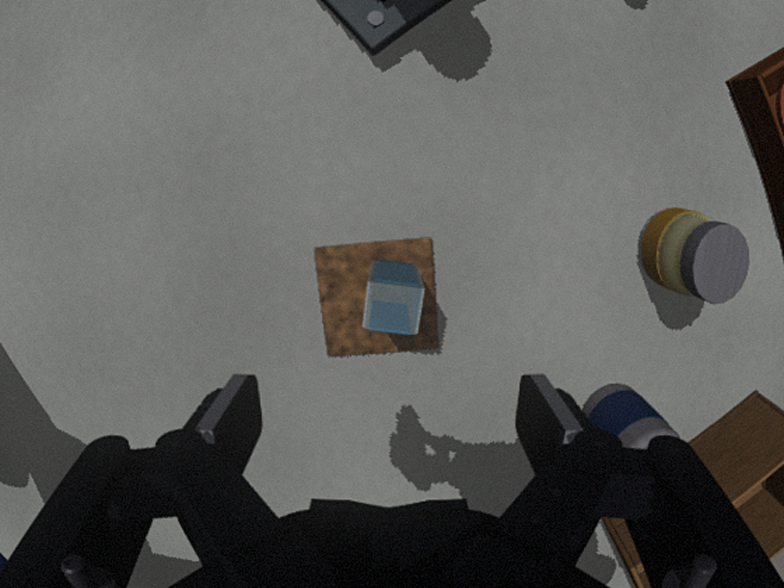

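Block top corners at about (368,285), (424,288), (418,335), (363,330); a clear face faces up in the image, with the frosted ones to left and right. The tin at (630,420) is on the right.

Run:
```python
from h import *
np.set_printoptions(precision=4,suppress=True)
o,c=pickle.load(open("w3.pkl","rb"));R=Ro.from_euler("xyz",o["tcp_rot"],degrees=True).as_matrix()
T=[]
for p,z in[((368,285),.064),((424,288),.064),((418,335),.064),((363,330),.064),((374,262),.004),((418,265),.004),((625,400),.09)]:
    w=watz(c,o["ee_pos"],o["tcp_rot"],np.array(p)/1.4,z);t=R.T@(w-o["ee_pos"]);T.append(t);print(w,t)
print(np.mean(T[:4],0),[np.degrees(np.arctan2(*(T[b]-T[a])[[0,1]])) for a,b in((0,1),(3,2))],[np.degrees(np.arctan2(*(T[a]-T[b])[[1,0]])) for a,b in((0,3),(1,2))])
# refined: zoomed crop of the block
cv2.imwrite("pics/w3c.png",cv2.resize(c["color"][160:260,220:325,::-1],None,fx=6,fy=6,interpolation=cv2.INTER_CUBIC)[:600,:800])
```

```text
[ 0.4486 -0.2599  0.064 ] [ 0.0097 -0.0119  0.0966]
[ 0.4733 -0.2778  0.064 ] [0.0081 0.0185 0.0966]
[ 0.4563 -0.2992  0.064 ] [-0.0192  0.0158  0.0966]
[ 0.432  -0.2801  0.064 ] [-0.0162 -0.0151  0.0966]
[ 0.4502 -0.2601  0.004 ] [ 0.0104 -0.0105  0.1566]
[ 0.474  -0.2778  0.004 ] [0.0084 0.019  0.1566]
[ 0.5417 -0.3935  0.09  ] [-0.0524  0.1386  0.0706]
[-0.0044  0.0018  0.0966] [np.float64(-3.0979397658695667), np.float64(-5.505850331938599)] [np.float64(6.844125255215252), np.float64(5.713216812707864)]
```

View pics/w3c.png

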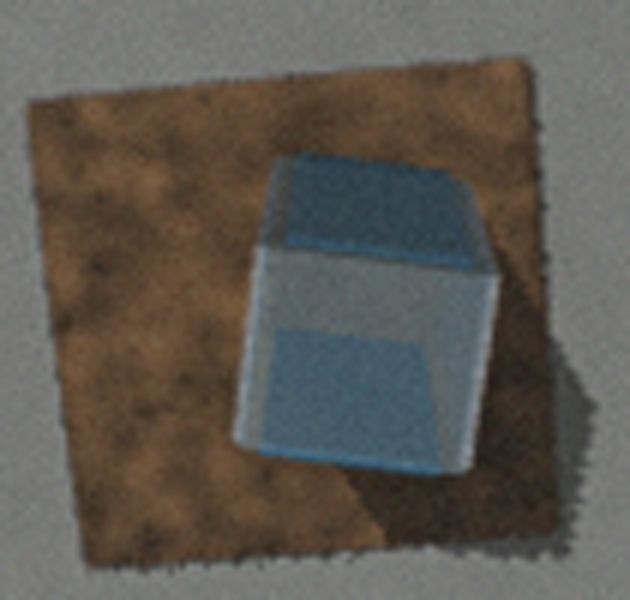

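Run:
```python
from h import *
np.set_printoptions(precision=4,suppress=True)
o,c=pickle.load(open("w3.pkl","rb"));R=Ro.from_euler("xyz",o["tcp_rot"],degrees=True).as_matrix()
T=np.array([R.T@(watz(c,o["ee_pos"],o["tcp_rot"],(220+x/6,160+y/6),.064)-o["ee_pos"]) for x,y in[(262,247),(500,275),(470,472),(236,440)]])[:,:2]
print(T,T.mean(0))
y=(T[1]+T[2]-T[0]-T[3]);x=(T[0]+T[1]-T[2]-T[3]);print(np.linalg.norm(y)/2,np.linalg.norm(x)/2,np.degrees(np.arctan2(-y[0],y[1])),np.degrees(np.arctan2(x[1],x[0])))
```

```text
[[ 0.0116 -0.0113]
 [ 0.008   0.0189]
 [-0.0187  0.0156]
 [-0.0142 -0.015 ]] [-0.0033  0.002 ]
0.03063501177128114 0.02647080822515128 7.551190242439887 7.56407508297408
```

```bash
python3 -m handwheel '[{"tx":-0.0035,"ty":0.002,"tz":0,"ax":0,"ay":0,"az":0,"jaw":1},{"tx":0,"ty":0,"tz":0,"ax":0,"ay":0,"az":7.5,"jaw":1},{"tx":0,"ty":0,"tz":0.035,"ax":0,"ay":0,"az":0,"jaw":1},{"tx":0,"ty":0,"tz":0.035,"ax":0,"ay":0,"az":0,"jaw":1},{"tx":0,"ty":0,"tz":0.035,"ax":0,"ay":0,"az":0,"jaw":1},{"tx":0,"ty":0,"tz":0.035,"ax":0,"ay":0,"az":0,"jaw":1},{"tx":0,"ty":0,"tz":0,"ax":0,"ay":0,"az":0,"jaw":1},{"tx":0,"ty":0,"tz":0,"ax":0,"ay":0,"az":0,"jaw":1},{"tx":0,"ty":0,"tz":0,"ax":0,"ay":0,"az":0,"jaw":1},{"tx":0,"ty":0,"tz":0,"ax":0,"ay":0,"az":0,"jaw":1}]' 25
python3 -m handwheel '[{"tx":0,"ty":0,"tz":0,"ax":0,"ay":0,"az":0,"jaw":0.5},{"tx":0,"ty":0,"tz":0,"ax":0,"ay":0,"az":0,"jaw":0.2},{"tx":0,"ty":0,"tz":0,"ax":0,"ay":0,"az":0,"jaw":0},{"tx":0,"ty":0,"tz":0,"ax":0,"ay":0,"az":0,"jaw":-0.15},{"tx":0,"ty":0,"tz":0,"ax":0,"ay":0,"az":0,"jaw":-0.3},{"tx":0,"ty":0,"tz":0,"ax":0,"ay":0,"az":0,"jaw":-1},{"tx":0,"ty":0,"tz":0,"ax":0,"ay":0,"az":0,"jaw":-1},{"tx":0,"ty":0,"tz":0,"ax":0,"ay":0,"az":0,"jaw":-1},{"tx":0,"ty":0,"tz":0,"ax":0,"ay":0,"az":0,"jaw":-1},{"tx":0,"ty":0,"tz":0,"ax":0,"ay":0,"az":0,"jaw":-1}]' 25
```

```text
time: 14.05
ee_pos: [0.4537, -0.2789, 0.0215]
tcp_rot: [179.9, -0.0, 49.8]
wrist_force: [0.7, 0.3, 0.1]
opening: 0.0853
grasp_force: 0.0
time: 15.3
ee_pos: [0.4532, -0.2785, 0.0203]
tcp_rot: [180.0, 0.0, 49.8]
wrist_force: [0.9, -0.7, 0.9]
opening: 0.0295
grasp_force: 25.1
```

```bash
python3 -m handwheel '[{"tx":0,"ty":0,"tz":-0.02,"ax":0,"ay":0,"az":0,"jaw":-1},{"tx":0,"ty":0,"tz":-0.03,"ax":0,"ay":0,"az":0,"jaw":-1},{"tx":0,"ty":0,"tz":-0.03,"ax":0,"ay":0,"az":0,"jaw":-1},{"tx":0,"ty":0,"tz":-0.03,"ax":0,"ay":0,"az":0,"jaw":-1},{"tx":0,"ty":0,"tz":-0.03,"ax":0,"ay":0,"az":0,"jaw":-1},{"tx":0,"ty":0,"tz":0,"ax":0,"ay":0,"az":0,"jaw":-1},{"tx":0.03,"ty":-0.011,"tz":0,"ax":0,"ay":0,"az":0,"jaw":-1},{"tx":0.03,"ty":-0.011,"tz":0,"ax":0,"ay":0,"az":0,"jaw":-1},{"tx":0.03,"ty":-0.011,"tz":0,"ax":0,"ay":0,"az":0,"jaw":-1},{"tx":0.03,"ty":-0.011,"tz":0,"ax":0,"ay":0,"az":0,"jaw":-1}]' 30
python3 -m handwheel '[{"tx":0.032,"ty":-0.012,"tz":0,"ax":0,"ay":0,"az":0,"jaw":-1},{"tx":0.032,"ty":-0.012,"tz":0,"ax":0,"ay":0,"az":0,"jaw":-1},{"tx":0.032,"ty":-0.012,"tz":0,"ax":0,"ay":0,"az":0,"jaw":-1},{"tx":0.032,"ty":-0.012,"tz":0,"ax":0,"ay":0,"az":0,"jaw":-1},{"tx":0.032,"ty":-0.012,"tz":0,"ax":0,"ay":0,"az":0,"jaw":-1},{"tx":0.032,"ty":-0.012,"tz":0,"ax":0,"ay":0,"az":0,"jaw":-1},{"tx":0,"ty":0,"tz":0,"ax":0,"ay":0,"az":-9.3,"jaw":-1},{"tx":0,"ty":0,"tz":0,"ax":0,"ay":0,"az":-9.3,"jaw":-1},{"tx":0,"ty":0,"tz":0,"ax":0,"ay":0,"az":-9.3,"jaw":-1},{"tx":0,"ty":0,"tz":0,"ax":0,"ay":0,"az":-9.3,"jaw":-1}]'
python3 -m handwheel '[{"tx":0,"ty":0,"tz":0,"ax":0,"ay":0,"az":-9.3,"jaw":-1},{"tx":0,"ty":0,"tz":0,"ax":0,"ay":0,"az":0,"jaw":-1},{"tx":0,"ty":0,"tz":0,"ax":0,"ay":0,"az":0,"jaw":-1},{"tx":0,"ty":0,"tz":0,"ax":0,"ay":0,"az":0,"jaw":-1},{"tx":0,"ty":0,"tz":0,"ax":0,"ay":0,"az":0,"jaw":-1},{"tx":0,"ty":0,"tz":0,"ax":0,"ay":0,"az":0,"jaw":-1},{"tx":0,"ty":0,"tz":0,"ax":0,"ay":0,"az":0,"jaw":-1},{"tx":0,"ty":0,"tz":0,"ax":0,"ay":0,"az":0,"jaw":-1},{"tx":0,"ty":0,"tz":0,"ax":0,"ay":0,"az":0,"jaw":-1},{"tx":0,"ty":0,"tz":0,"ax":0,"ay":0,"az":0,"jaw":-1}]'
python3 - <<'E'
from workcell import telemetry, optics
import pickle,cv2,numpy as np
o=telemetry.get_obs();c=optics.camera("wrist");pickle.dump((o,c),open("w4.pkl","wb"))
cv2.imwrite("pics/w4.png",cv2.resize(c["color"][:,:,::-1],(784,588),interpolation=cv2.INTER_CUBIC))
a=np.radians(o["tcp_rot"][2]);d=np.array([.5648,.0355])-o["ee_pos"][:2]
print(o["ee_pos"],d@[np.cos(a),np.sin(a)],d@[np.sin(a),-np.cos(a)])
E
```

```text
time: 16.55
ee_pos: [0.4967, -0.1573, 0.1584]
tcp_rot: [-179.9, 0.1, 49.8]
wrist_force: [0.9, 0.6, -1.2]
opening: 0.0297
grasp_force: 30.1
time: 17.8
ee_pos: [0.5654, 0.0346, 0.1582]
tcp_rot: [-179.8, 0.0, 87.3]
wrist_force: [0.0, -0.6, -0.7]
opening: 0.0295
grasp_force: 30.0
time: 19.05
ee_pos: [0.5661, 0.0346, 0.1603]
tcp_rot: [180.0, -0.0, 96.3]
wrist_force: [0.5, 0.6, -1.7]
opening: 0.0296
grasp_force: 30.0
[0.56610625 0.03461831 0.16028325] 0.0010188646682616148 -0.0012023260315788943
```

View pics/w4.png

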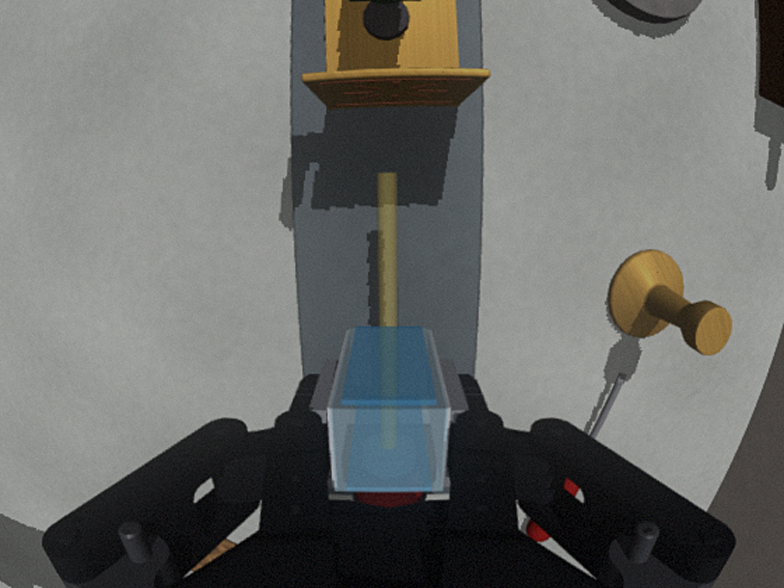

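Run:
```python
from h import *
np.set_printoptions(precision=4,suppress=True)
o,c=pickle.load(open("w4.pkl","rb"));R=Ro.from_euler("xyz",o["tcp_rot"],degrees=True).as_matrix()
f=lambda p,z:R.T@(watz(c,o["ee_pos"],o["tcp_rot"],np.array(p)/1.4,z)-o["ee_pos"])
print("beam",f((388,176),.075),f((389,320),.075))
zt=.1603+.0437;print("block top",f((332,405),zt),f((448,408),zt),f((332,490),zt),f((448,492),zt),"bottom far",f((352,328),zt-.06),f((432,328),zt-.06))
print("plate top",f((303,73),.11),f((490,71),.11),"rail edges",f((292,150),.02),f((483,150),.02),f((303,370),.02),f((475,370),.02))
```

```text
beam [ 0.0692 -0.0016  0.0853] [-0.0056 -0.001   0.0853]
block top [ 0.0154 -0.0154 -0.0437] [ 0.0146  0.0135 -0.0437] [-0.0123 -0.017  -0.0437] [-0.0131  0.0153 -0.0437] bottom far [ 0.0145 -0.0149  0.0163] [0.0145 0.0149 0.0163]
plate top [ 0.115  -0.0374  0.0503] [0.1165 0.0416 0.0503] rail edges [ 0.0863 -0.0611  0.1403] [0.0864 0.0572 0.1403] [-0.0609 -0.0603  0.1403] [-0.0608  0.0587  0.1403]
```

```bash
python3 -m handwheel '[{"tx":0,"ty":-0.0012,"tz":0.019,"ax":0,"ay":0,"az":0,"jaw":-1},{"tx":0,"ty":0,"tz":0.02,"ax":0,"ay":0,"az":0,"jaw":-1},{"tx":0,"ty":0,"tz":0.02,"ax":0,"ay":0,"az":0,"jaw":-1},{"tx":0,"ty":0,"tz":0.02,"ax":0,"ay":0,"az":0,"jaw":-1},{"tx":0,"ty":0,"tz":0.02,"ax":0,"ay":0,"az":0,"jaw":-1},{"tx":0,"ty":0,"tz":0,"ax":0,"ay":0,"az":0,"jaw":-1},{"tx":0,"ty":0,"tz":0,"ax":0,"ay":0,"az":0,"jaw":-1},{"tx":0,"ty":0,"tz":0,"ax":0,"ay":0,"az":0,"jaw":-1},{"tx":0,"ty":0,"tz":0,"ax":0,"ay":0,"az":0,"jaw":-1},{"tx":0,"ty":0,"tz":0,"ax":0,"ay":0,"az":0,"jaw":-1}]'
python3 - <<'E'
from workcell import telemetry, optics
import pickle,cv2,numpy as np
o=telemetry.get_obs();c=optics.camera("wrist")["color"][:,:,::-1];s=optics.camera("scene")["color"][:,:,::-1]
a=cv2.resize(c,(448,336));b=cv2.resize(s[190:270,250:430],None,fx=2.5,fy=2.5,interpolation=cv2.INTER_CUBIC)[:,:448]
b=np.hstack([b,np.zeros((b.shape[0],max(0,448-b.shape[1]),3),np.uint8)])
cv2.imwrite("pics/w5.png",np.vstack([a,b]));print(o["ee_pos"],o["tcp_rot"])
E
```

```text
time: 20.35
ee_pos: [0.5651, 0.0345, 0.0616]
tcp_rot: [180.0, -0.0, 96.3]
wrist_force: [-0.6, 0.3, -1.7]
opening: 0.0298
grasp_force: 30.0
[0.56507015 0.03450022 0.06163328] [ 1.79971144e+02 -4.64530677e-04  9.62615529e+01]
```

View pics/w5.png

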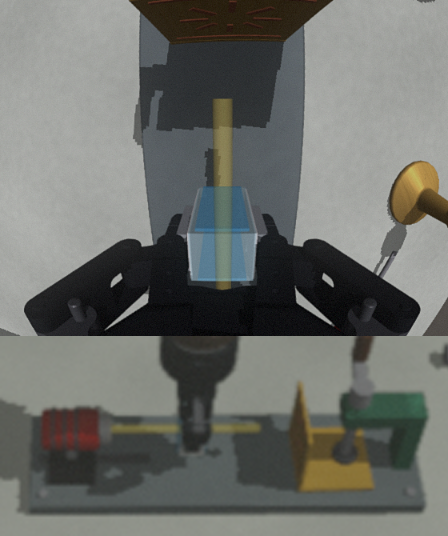

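The beam at column 222 runs through the middle of the block (190–257). The block hangs between lamp and bookend, and the jaw is down on the foot.

```bash
python3 -c "
from workcell import workorder; print(workorder.job_done())"
```

```text
the job is handed in; nothing more can be done
None
```

I handed the job in with the clamp turned to about 6.76 rad and the jaw down on the bookend's foot, and with the block, gripped by its frosted faces, held upright in the beam roughly midway; the hand-in gave no verdict.

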